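# Put the black printing disc back in its carrier and hold the carrier up

### The job

Put the loose plain black disc back into its own pocket of the wooden carrier, the one with the black label, so that it lies flat on the pocket's floor, and let go of it. Then take the carrier by its handle, lift it level about 10 cm off the bench and finish while still holding it there, level and still, with the disc in its pocket. Leave the watch, screwdrivers and tweezers where they lie.

Things in the scene. Friction and masses are not known exactly. Their poses are not given: they have to be found in the camera images.
- disc_center (a point): centre (half-way up) of the loose disc: plain black, round, 43 mm in diameter, 18 mm high, about 60 g, lying flat on the bench; its z axis is its axis, pointing up (underside 9 mm below this point). Seated in the pocket it stands 13 mm proud of the carrier's top, so hold it by its upper part.
- carrier: the loose wooden carrier, about 0.35 kg, brown slab 84 mm (its x) by 228 mm (its y) by 20 mm high with a round pocket at each end and a handle over the middle; origin at the centre of its underside, z up, so its height above the bench is this z (0 while it stands on the bench). It may stand at any yaw.
- carrier_grip (a point): centre of the carrier's handle grip, 60 mm above its underside: a dark wooden bar 64 mm long along the carrier's y, 14 mm thick along the carrier's x, 20 mm high (from 50 to 70 mm above the underside, so 30 mm are free below it), on two steel posts 44 mm apart; pinch it across its thickness, in the carrier's x direction. Axes as the carrier's.
- black_pocket (a point): centre of the floor of the black-labelled pocket, at the carrier's +y end, 66 mm from its middle and 15 mm above its underside: a round pocket 48 mm across and 5 mm deep, plain wood, with a black label plate 60 x 14 mm beyond it. Its mouth is the carrier's top, 5 mm above this point. Axes as the carrier's. The seated disc's centre is 9 mm above this point.
- white_pocket (a point): centre of the floor of the other pocket, at the carrier's -y end, same size, with a white label plate: not for this disc
- watch: loose wrist watch with steel bracelet, 39 x 219 x 9 mm, near the back of the work area; origin at the centre of its underside; to be left alone
- driver_wood: loose small screwdriver with a wooden handle, 9 x 98 x 9 mm, at the left; origin at the centre of its underside; to be left alone
- driver_black: loose small screwdriver with a black handle, 9 x 98 x 9 mm, at the left; origin at the centre of its underside; to be left alone
- tweezers: loose steel tweezers, 18 x 113 x 8 mm, near the back right; origin at the centre of the underside; to be left alone
There are look-alikes about, which are no part of the job. What is shaped like the part that bears disc_center but green is not meant.

How it is judged:
By the outcome, as a careful person would: the job done as asked, in the order asked, and still so for the second after the job is handed in, while the arm keeps its last pose, push and grip.
It also fails if it takes over 40 s, if anything falls off the work surface, if the arm or the gripper's body presses on something with over 40 N, if the wrist force passes 120 N, or if a joint passes its speed limit or range.

### The arm

A 6-joint arm with a two-finger parallel gripper is mounted at the origin on a cart in front of the work surface, level with it; the furniture and walls round the work are solid. World frame = base frame: x ahead of the robot, y to its left, z up, the work surface at z = 0. Lengths are in mm, angles in rad, forces in N, time in s.
With the tool pointing down it reaches from about 350 to 775 mm from the base axis. Payload 7.3 kg.
Tool frame: the origin (TCP) lies between the finger pads; the fingertips stand bot.tip_extent ahead of it and the grasp point (between the pads) lies 6 mm ahead of it (bot.tip_extent is the distance from the TCP to the fingertips, in mm); x points along the fingers, y is the direction in which the jaws open and shut, and the axes are right-handed (so a half turn about x gives the same grasp; the last joint's range is limited). The gripper opens to 92 mm and grips with 3 to 60 N. Pads are 19 mm wide; open, the fingers measure 130 mm over their backs; the gripper's body (75 mm by 190 mm) begins 47 mm behind the grasp point.
Start: joints at [0.972, 0.342, 1.524, -0, 1.275, -0.146], TCP at [229.667, 472.118, 251.741] pointing down, gripper open.
Joint ranges: [-2.53, 2.53], [-0.77, 2.02], [0.04, 2.7], [-1, 4.14], [0.28, 2.66], [-3.11, 3.11]. Speed limits (rad/s): [2.57, 2.57, 3.14, 3.14, 3.14, 3.14].

### API

Orientations are given as [roll, pitch, yaw] about the fixed x, y, z axes, in that order (R = Rz(yaw) Ry(pitch) Rx(roll)).
In Python, from plant import bot, capture, workorder gives the robot as it stands. The module is installed in compiled form; this text tells all that it offers.
- The arm moves only by the shell command python3 -m crank 'ROWS'. ROWS is JSON, a list of rows, each an object with "linear": the shift along the tool's x, y, z in cm, a list of three; "delta_rot": the turn, a rotation vector about the tool's x, y, z in degrees, a list of three; "fingers": the opening, from 0 (shut) to 1 (fully open). In form: [{"linear": [x, y, z], "delta_rot": [wx, wy, wz], "fingers": fingers}, ...]. A call has exactly 5 rows; each row shifts and turns the commanded pose from where the row before left it, along the tool's axes as they then stand; what a row does not reach is not made up. A row lasts 1/10 s, in which the tool goes at most 50 mm and 8.59 degrees, less where a joint would pass 70% of its speed; a pose out of reach is approached as far as the arm can. A call with a gripper value outside its range is refused whole. The fingers move at their own pace and stop on an object; the grip force is fixed at half the most. Time passes only in rows, so rows that do not move let the fingers close, or fill a call up. It gives the time, the measured TCP pose, the force and the opening at its end, in the units of the state.
- bot.get_obs(): the state, without advancing time (a new reading comes with each control period).
- capture(name): name is "scene" or "top" or "wrist"; returns a dict with "image" (480x640x3 uint8, blue, green, red), "mtx" (3x3 intrinsics, pixels), "pose" (4x4, takes a point from camera to world coordinates). Camera axes: x right, y down, z forward; pixel columns grow to the right and rows downward; lengths in mm; the calibration is good to about 2 mm. A picture is of the moment at which its call begins. There is no depth.
- workorder.close_job(): hands the job in, once; it reports no verdict.
The state is a dict: "time": time; "joint_positions": joint angles; "dq": joint speeds; "tau": joint torques, N m; "tool_pos": TCP position; "tcp_rot": TCP orientation; "contact_force": force on the tool from outside, world axes, zero at the start; "moment": the same for the moment, N m; "grip_width": finger opening in mm.
Only numpy, scipy, OpenCV 4.12 (cv2) and the standard library are available. Lean on these libraries where they do the work, as an engineer would, in place of code of your own. Each camera call takes 0.05 s, during which the arm holds its last target. There are 200 camera calls.

## Working session

There is one attempt and no reset: what is moved stays moved. The work goes in short steps, Python scripts to look and compute and a shell command to move; the robot and the scene stay as the last step left them, time stands still between calls to the robot, and variables do not carry over. Pictures are saved under pics/ and viewed, on a budget of 10 in all, crops included, one or two more only if the job needs it, and the job is handed in when it is done.

```bash
mkdir -p pics; cat > h.py <<'E'
import numpy as np, cv2
from plant import bot, capture, workorder
from scipy.spatial.transform import Rotation as R
def ray(c,uv,z):
    d=c["pose"][:3,:3]@np.linalg.inv(c["mtx"])@np.array([uv[0],uv[1],1.]); o=c["pose"][:3,3]
    return o+d*(z-o[2])/d[2]
def proj(c,p):
    q=np.linalg.inv(c["pose"])@np.append(p,1); q=c["mtx"]@q[:3]; return q[:2]/q[2]
def Rt(o): return R.from_euler('xyz',o["tcp_rot"])
E
python3 - <<'E'
from h import *
np.set_printoptions(precision=3,suppress=True)
o=bot.get_obs(); print(o, bot.tip_extent); print(Rt(o).as_matrix())
for n in("top","scene"):
    c=capture(n); cv2.imwrite(f"pics/{n}1.png",c["image"]); print(n,c["pose"],c["mtx"])
E
```

```text
{'time': 0.0, 'joint_positions': array([ 0.972,  0.343,  1.525, -0.   ,  1.275, -0.146]), 'dq': array([-0.002, -0.002,  0.   , -0.001,  0.001, -0.001]), 'tau': array([  0.001, -43.124, -24.422,   0.072,   0.056,  -0.   ]), 'tool_pos': array([229.447, 471.795, 251.027]), 'tcp_rot': array([-1.692,  1.569, -2.145]), 'contact_force': array([-0.598, -0.038,  0.15 ]), 'moment': array([ 0.02 , -0.014, -0.007]), 'grip_width': 91.68053988626335} 25.0
[[-0.001  0.437  0.899]
 [-0.001  0.899 -0.437]
 [-1.    -0.002 -0.   ]]
top [[  0.01   -0.998   0.059 545.086]
 [ -1.     -0.01    0.004  83.026]
 [ -0.003  -0.059  -0.998 925.975]
 [  0.      0.      0.      1.   ]] [[461.065   0.    316.559]
 [  0.    461.065 240.286]
 [  0.      0.      1.   ]]
scene [[   0.898   -0.199    0.393  150.39 ]
 [  -0.441   -0.396    0.806 -783.112]
 [  -0.005   -0.897   -0.443  567.206]
 [   0.       0.       0.       1.   ]] [[574.49    0.    316.546]
 [  0.    574.49  231.274]
 [  0.      0.      1.   ]]
```

View pics/top1.png

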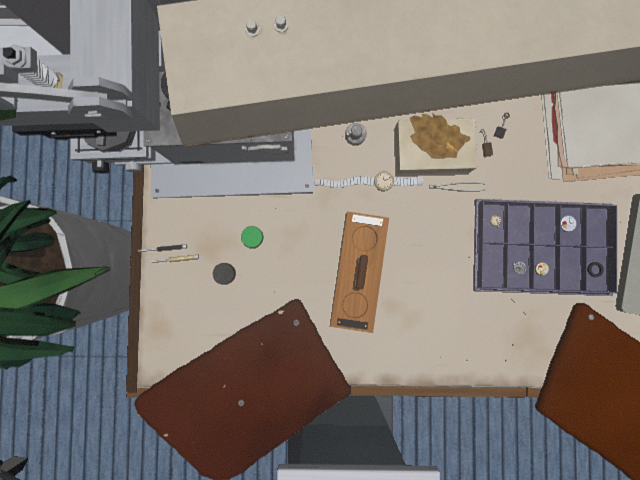

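View pics/scene1.png

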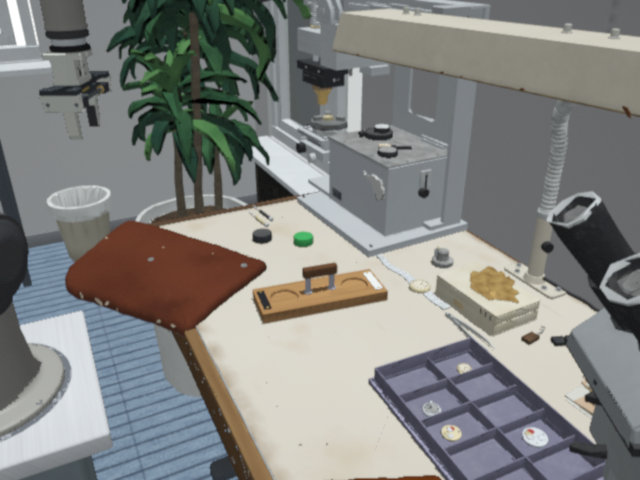

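```bash
python3 - <<'E'
from h import *
np.set_printoptions(precision=1,suppress=True)
c=capture("top"); s=capture("scene"); im=c["image"]; hsv=cv2.cvtColor(im,cv2.COLOR_BGR2HSV)
def blob(m,win):
    k=np.zeros_like(m); x0,y0,x1,y1=win; k[y0:y1,x0:x1]=m[y0:y1,x0:x1]
    ct=max(cv2.findContours(k,cv2.RETR_EXTERNAL,cv2.CHAIN_APPROX_NONE)[0],key=cv2.contourArea); return ct
dark=(im.max(2)<85).astype(np.uint8)
d=blob(dark,(205,255,245,292)); (uv,r)=cv2.minEnclosingCircle(d); M=cv2.moments(d)
uvm=(M['m10']/M['m00'],M['m01']/M['m00']); print("disc",uvm,r,ray(c,uvm,14),"diam",2*r*915/461)
l=blob(dark,(330,314,376,333)); rb=cv2.minAreaRect(l); print("blk",rb, ray(c,rb[0],20))
w=blob((im.min(2)>215).astype(np.uint8),(345,210,388,230)); rw=cv2.minAreaRect(w); print("wht",rw,ray(c,rw[0],20))
g=blob(dark,(350,250,372,295)); rg=cv2.minAreaRect(g); print("grip",rg, ray(c,rg[0],70))
B=ray(c,rb[0],20);W=ray(c,rw[0],20); v=B-W; print("len",np.linalg.norm(v),"mid",(B+W)/2,"dir deg",np.degrees(np.arctan2(v[1],v[0])))
# triangulate leather stud
def tri(a,b):
    P=[x["mtx"]@np.linalg.inv(x["pose"])[:3] for x in(c,s)]
    X=cv2.triangulatePoints(P[0],P[1],np.float64(a).reshape(2,1),np.float64(b).reshape(2,1)); return (X[:3]/X[3]).ravel()
print("corner",tri((296,300),(262,265)),tri((349,388),(190,326)))
print("beam",tri((185,143),(336,48)))
cv2.imwrite("pics/crop1.png",np.hstack([cv2.resize(im[215:300,190:280],None,fx=4,fy=4),cv2.resize(im[205:290+50,320:410],None,fx=340/135,fy=340/135)]))
E
```

```text
disc (223.95776081424933, 273.2086513994911) 10.789094924926758 [531.6 268.5  14. ] diam 42.82872822693268
blk ((352.0899658203125, 323.3699951171875), (29.9813289642334, 6.646804332733154), 8.130102157592773) [436.8  15.5  20. ]
wht ((366.87164306640625, 219.8557586669922), (29.6680908203125, 6.378639221191406), 8.530765533447266) [639.5 -12.6  20. ]
grip ((358.2300109863281, 272.3899841308594), (5.939697742462158, 33.2340202331543), 8.130102157592773) [536.5   8.3  70. ]
len 204.65896618214776 mid [538.2   1.4  20. ] dir deg 172.12478229730303
corner [478.8 126.2  20.5] [307.1  19.9   1.4]
beam [691.7 239.7 392. ]
```

View pics/crop1.png

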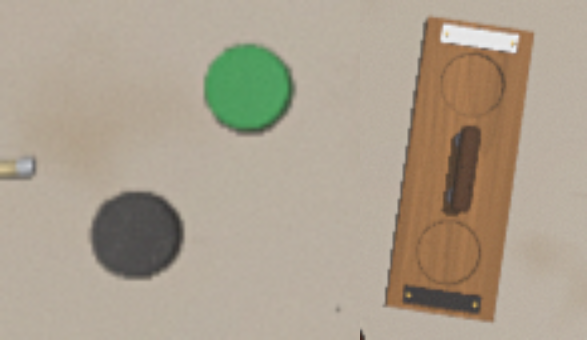

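Candidates for the disc: black disc (224,273), green disc (252,237), black ring in the tray (595,269), metal knob (355,132). The plain black one at (224,273) matches, with a measured diameter of 42.8 mm. The crop confirms this, and shows the black-labelled pocket at the bottom end of the carrier. Next I move over the disc.

```bash
python3 -m crank '[{"linear":[0,-0.64,4.5],"delta_rot":[0,0,0],"fingers":0.8},{"linear":[0,-0.64,4.5],"delta_rot":[0,0,0],"fingers":0.8},{"linear":[0,-0.64,4.5],"delta_rot":[0,0,0],"fingers":0.8},{"linear":[0,-0.64,4.5],"delta_rot":[0,0,0],"fingers":0.8},{"linear":[0,-0.64,4.5],"delta_rot":[0,0,0],"fingers":0.8}]'
python3 -m crank '[{"linear":[0,-0.64,4.5],"delta_rot":[0,0,0],"fingers":0.8},{"linear":[0,-0.64,4.5],"delta_rot":[0,0,0],"fingers":0.8},{"linear":[0,-0.64,4.5],"delta_rot":[0,0,0],"fingers":0.8},{"linear":[3,0,0],"delta_rot":[-8,0,0],"fingers":0.8},{"linear":[3,0,0],"delta_rot":[-8,0,0],"fingers":0.8}]'
python3 -m crank '[{"linear":[2,0,0],"delta_rot":[-2,0,0],"fingers":0.8},{"linear":[0,0,0],"delta_rot":[0,0,0],"fingers":0.8},{"linear":[0,0,0],"delta_rot":[0,0,0],"fingers":0.8},{"linear":[0,0,0],"delta_rot":[0,0,0],"fingers":0.8},{"linear":[0,0,0],"delta_rot":[0,0,0],"fingers":0.8}]'
cat >> h.py <<'E'
def togo(target,yaw=None):
    o=bot.get_obs(); r=Rt(o).as_matrix(); y=np.degrees(np.arctan2(r[1,1],r[0,1]))
    print("t",round(o["time"],2),"tcp",o["tool_pos"].round(1),"jaw yaw",y.round(2),"tilt",r[2].round(3),"F",o["contact_force"].round(1),"w",round(o["grip_width"],1))
    print("togo tool cm",(r.T@(np.array(target)-o["tool_pos"])/10).round(2))
E
python3 - <<'E'
from h import *
togo([531.6,268.5,33]); c=capture("wrist"); cv2.imwrite("pics/w1.png",c["image"]); print(c["pose"].round(3),c["mtx"].round(0)); print(proj(c,[531.6,268.5,18]))
E
```

```text
time: 0.7
tool_pos: [419.2, 343.7, 251.7]
tcp_rot: [2.866, 1.571, 2.413]
contact_force: [0.3, 1.0, -0.3]
grip_width: 73.6
time: 1.2
tool_pos: [532.5, 267.4, 191.1]
tcp_rot: [0.58, 1.569, 0.409]
contact_force: [-0.4, 0.8, -1.0]
grip_width: 73.2
time: 1.7
tool_pos: [531.6, 268.9, 173.3]
tcp_rot: [0.498, 1.568, 0.359]
contact_force: [0.0, 0.4, 0.8]
grip_width: 73.5
t 1.7 tcp [531.6 268.9 173.3] jaw yaw 82.04 tilt [-1.     0.001  0.002] F [0.  0.4 0.8] w 73.5
togo tool cm [14.03 -0.06 -0.03]
[[ 1.39000e-01  9.58000e-01  2.50000e-01  4.62936e+02]
 [ 9.90000e-01 -1.35000e-01 -3.30000e-02  2.78991e+02]
 [ 2.00000e-03  2.52000e-01 -9.68000e-01  3.05520e+02]
 [ 0.00000e+00  0.00000e+00  0.00000e+00  1.00000e+00]] [[352.   0. 324.]
 [  0. 352. 241.]
 [  0.   0.   1.]]
[322.63751337 235.09646236]
```

View pics/w1.png

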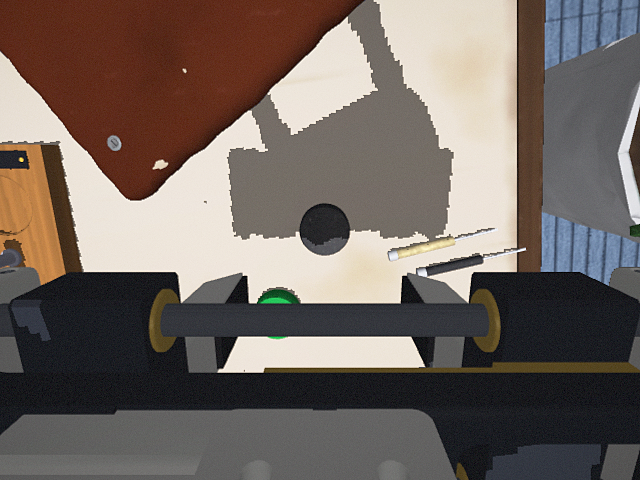

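The wrist view shows the black disc near (325,230), where it was predicted. The drivers are clear to the right and the green disc sits behind the jaws. I'll refine the disc position once from this view.

```bash
python3 - <<'E'
from h import *
c=capture("wrist"); im=c["image"]; m=((im.max(2)<85)*255).astype(np.uint8); k=np.zeros_like(m); k[195:265,285:365]=m[195:265,285:365]
ct=max(cv2.findContours(k,cv2.RETR_EXTERNAL,cv2.CHAIN_APPROX_NONE)[0],key=cv2.contourArea); x,y,w,h=cv2.boundingRect(ct); print(x,y,w,h,cv2.contourArea(ct))
# bottom edge = far rim of top (z=18, beyond center), top edge = near rim
cx=x+w/2-.5
print("far rim x",ray(c,(cx,y+h-.5),18),"near low rim",ray(c,(cx,y-.5),0)," near top rim",ray(c,(cx,y-.5),18))
p=ray(c,(cx,y+h/2),12); print("y",p, "width",(ray(c,(x+w-.5,y+h/2),15)-ray(c,(x-.5,y+h/2),15)))
togo([531.6,268.5,33])
E
```

```text
299 204 52 50 1561.5
far rim x [547.53453758 267.74720263  18.        ] near low rim [507.85002281 273.33701796   0.        ]  near top rim [505.19751681 273.6673773   18.        ]
y [527.7295743  270.53013656  12.        ] width [ 6.10094056 43.4641445   0.        ]
t 1.8 tcp [531.3 268.8 172.8] jaw yaw 82.05 tilt [-1.     0.001  0.002] F [-0.1 -0.2 -0.7] w 73.5
togo tool cm [ 1.398e+01 -4.000e-02  1.000e-02]
```

```bash
python3 -m crank '[{"linear":[4,0.1,-0.15],"delta_rot":[0,0,0],"fingers":0.8},{"linear":[4,0,0],"delta_rot":[0,0,0],"fingers":0.8},{"linear":[3,0,0],"delta_rot":[0,0,0],"fingers":0.8},{"linear":[2,0,0],"delta_rot":[0,0,0],"fingers":0.8},{"linear":[1,0,0],"delta_rot":[0,0,0],"fingers":0.8}]'
python3 -m crank '[{"linear":[0,0,0],"delta_rot":[0,0,0],"fingers":0.8},{"linear":[0,0,0],"delta_rot":[0,0,0],"fingers":0.4},{"linear":[0,0,0],"delta_rot":[0,0,0],"fingers":0.3},{"linear":[0,0,0],"delta_rot":[0,0,0],"fingers":0.3},{"linear":[0,0,0],"delta_rot":[0,0,0],"fingers":0.3}]'
python3 -m crank '[{"linear":[0,0,0],"delta_rot":[0,0,0],"fingers":0.2},{"linear":[0,0,0],"delta_rot":[0,0,0],"fingers":0.2},{"linear":[0,0,0],"delta_rot":[0,0,0],"fingers":0.2},{"linear":[0,0,0],"delta_rot":[0,0,0],"fingers":0.2},{"linear":[0,0,0],"delta_rot":[0,0,0],"fingers":0.2}]'
```

```text
time: 2.3
tool_pos: [528.9, 269.6, 30.1]
tcp_rot: [-2.688, 1.568, -2.827]
contact_force: [-0.2, 0.0, 0.0]
grip_width: 73.2
time: 2.8
tool_pos: [530.0, 269.9, 32.6]
tcp_rot: [0.516, 1.569, 0.377]
contact_force: [-0.2, -0.7, 0.7]
grip_width: 46.0
time: 3.3
tool_pos: [530.0, 269.9, 32.4]
tcp_rot: [0.546, 1.57, 0.407]
contact_force: [-2.1, -0.2, 6.4]
grip_width: 41.9
```

```bash
python3 -m crank '[{"linear":[-1,0,0],"delta_rot":[0,0,0],"fingers":0.2},{"linear":[-2,0,0],"delta_rot":[0,0,0],"fingers":0.2},{"linear":[-3,0,0],"delta_rot":[0,0,0],"fingers":0.2},{"linear":[-3,0,0],"delta_rot":[0,0,0],"fingers":0.2},{"linear":[-1,-1,0],"delta_rot":[0,0,0],"fingers":0.2}]'
python3 -m crank '[{"linear":[0,-3,-0.2],"delta_rot":[0,0,0],"fingers":0.2},{"linear":[0,-4,-0.4],"delta_rot":[0,0,0],"fingers":0.2},{"linear":[0,-4.5,-0.5],"delta_rot":[0,0,0],"fingers":0.2},{"linear":[0,-4.5,-0.5],"delta_rot":[0,0,0],"fingers":0.2},{"linear":[0,-4.5,-0.4],"delta_rot":[0,0,0],"fingers":0.2}]'
python3 -m crank '[{"linear":[0,-3.5,-0.08],"delta_rot":[0,0,0],"fingers":0.2},{"linear":[0,-1.5,0],"delta_rot":[0,0,0],"fingers":0.2},{"linear":[0,0,0],"delta_rot":[0,0,0],"fingers":0.2},{"linear":[0,0,0],"delta_rot":[0,0,0],"fingers":0.2},{"linear":[0,0,0],"delta_rot":[0,0,0],"fingers":0.2}]'
python3 - <<'E'
from h import *
togo([472.8,10.5,48]); c=capture("wrist"); s=capture("scene"); t=capture("top")
o=bot.get_obs(); p=o["tool_pos"]
print("tcp px",[proj(x,p).round(0) for x in (c,s,t)])
u,v=proj(s,p).astype(int); cr=cv2.resize(s["image"][v-70:v+110,u-100:u+140],None,fx=2.5,fy=2.5)
cv2.imwrite("pics/w2.png",c["image"]); cv2.imwrite("pics/s2.png",cr); print(u-100,v-70)
E
```

```text
time: 3.8
tool_pos: [529.6, 260.9, 135.1]
tcp_rot: [0.516, 1.565, 0.378]
contact_force: [1.4, 0.2, -0.8]
grip_width: 42.1
time: 4.3
tool_pos: [478.5, 57.7, 131.1]
tcp_rot: [-2.922, 1.569, -3.06]
contact_force: [0.5, -0.3, -0.9]
grip_width: 41.9
time: 4.8
tool_pos: [472.3, 10.9, 131.5]
tcp_rot: [2.626, 1.57, 2.488]
contact_force: [-0.5, 0.0, -0.0]
grip_width: 42.0
t 4.8 tcp [472.3  10.9 131.5] jaw yaw 82.1 tilt [-1.  0. -0.] F [-0.5  0.  -0. ] w 42.0
togo tool cm [ 8.35 -0.03  0.06]
tcp px [array([323., 324.]), array([281., 239.]), array([360., 310.])]
181 168
```

View pics/w2.png

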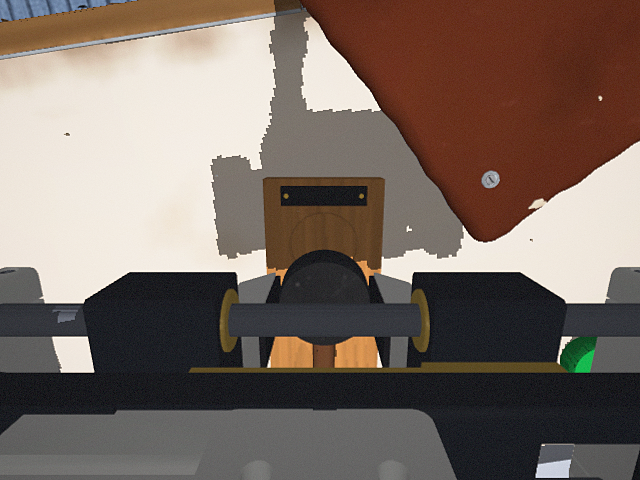

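View pics/s2.png

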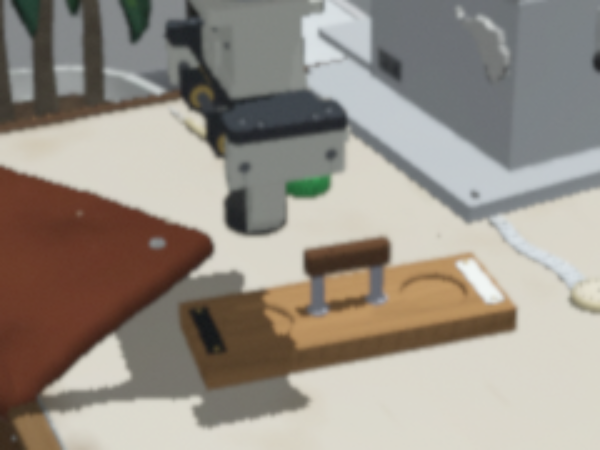

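The wrist view shows the black label around (324,196), the pocket's near rim around (322,213), and the held disc with its near edge around (324,250). The scene view shows the disc held level above the black end. Next I measure the offset between disc and pocket.

```bash
python3 - <<'E'
from h import *
np.set_printoptions(precision=1,suppress=True)
c=capture("wrist"); im=c["image"]; o=bot.get_obs(); r=Rt(o).as_matrix(); ty,tz=r[:,1],r[:,2]; tcp=o["tool_pos"]
def big(m,win):
    k=np.zeros(m.shape,np.uint8); x0,y0,x1,y1=win; k[y0:y1,x0:x1]=m[y0:y1,x0:x1]
    return max(cv2.findContours(k,cv2.RETR_EXTERNAL,cv2.CHAIN_APPROX_NONE)[0],key=cv2.contourArea)
rel=lambda p:(float((p-tcp)@ty),float((p-tcp)@tz))
dark=im.max(2)<60
l=big(dark,(270,180,380,212)); rl=cv2.minAreaRect(l); L=ray(c,rl[0],21); print("label px",rl)
bx=cv2.boxPoints(rl); W=np.array([ray(c,q,21) for q in bx]); print("label sides",np.linalg.norm(W-np.roll(W,1,0),axis=1)); 
e=W[1]-W[0] if np.linalg.norm(W[1]-W[0])>40 else W[2]-W[1]; a=np.degrees(np.arctan2(e[1],e[0]))%180; print("carrier x dir",a,"label rel",rel(L))
yd=np.array([-np.sin(np.radians(a)),np.cos(np.radians(a)),0]); P=L-yd*36; print("pocket from label",P,"rel y,z",rel(P))
# slab edges
hsv=cv2.cvtColor(im,cv2.COLOR_BGR2HSV); w=((hsv[...,1]>110)&(hsv[...,0]<20)|dark)
for v in(190,205,220,235):
    xs=np.where(w[v,240:410])[0]+240; A,B=ray(c,(xs[0]-.5,v),20),ray(c,(xs[-1]+.5,v),20); print(v,xs[0],xs[-1],"width",np.linalg.norm(A-B),"mid rel",rel((A+B)/2))
print("label shadow near edge: slab near row",[v for v in range(165,200) if w[v,324]][:1])
d=big(im.max(2)<75,(272,240,378,302)); x,y,ww,h=cv2.boundingRect(d); print("disc bb",x,y,ww,h)
zb=tcp[2]-32.5; N=ray(c,(x+ww/2,y-.5),zb); print("near rim rel",rel(N),"-> disc centre rel z",rel(N)[1]+21.5)
for v in (262,275,290):
    xs=np.where(im[v,272:378].max(1)<75)[0]+272; print(v,xs[0],xs[-1])
togo([472.8,10.5,48])
E
```

```text
label px ((323.0, 195.5), (19.0, 86.0), 90.0)
label sides [13.1 58.9 13.1 59.7]
carrier x dir 82.1231988467388 label rel (-0.07897267736122907, -39.07068914168517)
pocket from label [469.4  11.3  21. ] rel y,z (-0.08715311261304093, -3.0706902416968633)
190 263 383 width 83.43586183625835 mid rel (-0.07405144310559993, -42.73666765923607)
205 264 382 width 82.93309878499582 mid rel (-0.08512853806451007, -32.33197072682369)
220 265 381 width 82.4194811350257 mid rel (-0.09644448483579789, -21.702636085958286)
235 265 381 width 83.31890839523066 mid rel (-0.10787051952322335, -10.84130940295637)
label shadow near edge: slab near row [177]
disc bb 272 249 106 53
near rim rel (1.1107503254024509, -22.97609761852635) -> disc centre rel z -1.4760976185263495
262 293 355
275 285 363
290 272 377
t 5.0 tcp [472.4  11.  131.6] jaw yaw 82.14 tilt [-1.  0. -0.] F [ 1.   0.4 -0.9] w 42.2
togo tool cm [ 8.4 -0.   0. ]
```

```bash
python3 -m crank '[{"linear":[1,0,-0.14],"delta_rot":[0,0,0],"fingers":0.2},{"linear":[3,0,0],"delta_rot":[0,0,0],"fingers":0.2},{"linear":[2.5,0,0],"delta_rot":[0,0,0],"fingers":0.2},{"linear":[1.2,0,0],"delta_rot":[0,0,0],"fingers":0.2},{"linear":[0,0,0],"delta_rot":[0,0,0],"fingers":0.2}]'
python3 -m crank '[{"linear":[0.1,0,0],"delta_rot":[0,0,0],"fingers":0.2},{"linear":[0.1,0,0],"delta_rot":[0,0,0],"fingers":0.2},{"linear":[0.1,0,0],"delta_rot":[0,0,0],"fingers":0.2},{"linear":[0.1,0,0],"delta_rot":[0,0,0],"fingers":0.2},{"linear":[0,0,0],"delta_rot":[0,0,0],"fingers":0.2}]'
```

```text
time: 5.5
tool_pos: [469.5, 10.8, 52.6]
tcp_rot: [3.12, 1.566, 2.982]
contact_force: [-0.1, 0.1, -0.6]
grip_width: 41.8
time: 6.0
tool_pos: [471.2, 10.4, 51.0]
tcp_rot: [0.108, 1.57, -0.03]
contact_force: [-0.6, -0.2, -0.2]
grip_width: 42.1
```

```bash
python3 -m crank '[{"linear":[0.1,0,0],"delta_rot":[0,0,0],"fingers":0.2},{"linear":[0.1,0,0],"delta_rot":[0,0,0],"fingers":0.2},{"linear":[0.05,0,0],"delta_rot":[0,0,0],"fingers":0.2},{"linear":[0.05,0,0],"delta_rot":[0,0,0],"fingers":0.2},{"linear":[0,0,0],"delta_rot":[0,0,0],"fingers":0.2}]'; python3 -c "
from h import *
togo([472.8,10.5,48])"
```

```text
time: 6.5
tool_pos: [471.0, 10.4, 47.6]
tcp_rot: [2.632, 1.571, 2.493]
contact_force: [0.6, 0.2, -1.2]
grip_width: 42.0
t 6.5 tcp [471.   10.4  47.6] jaw yaw 82.06 tilt [-1.  0. -0.] F [ 0.6  0.2 -1.2] w 42.0
togo tool cm [-0.04  0.04  0.18]
```

```bash
python3 -m crank '[{"linear":[0.03,0,0],"delta_rot":[0,0,0],"fingers":0.2},{"linear":[0,0,0],"delta_rot":[0,0,0],"fingers":0.55},{"linear":[0,0,0],"delta_rot":[0,0,0],"fingers":0.65},{"linear":[0,0,0],"delta_rot":[0,0,0],"fingers":0.75},{"linear":[0,0,0],"delta_rot":[0,0,0],"fingers":0.75}]'
python3 -m crank '[{"linear":[-1,0,0],"delta_rot":[0,0,0],"fingers":0.75},{"linear":[-3,0,0],"delta_rot":[0,0,0],"fingers":0.75},{"linear":[-4,0,0],"delta_rot":[0,0,0],"fingers":0.75},{"linear":[-4,0,0],"delta_rot":[0,0,0],"fingers":0.75},{"linear":[-2,0,0],"delta_rot":[0,0,0],"fingers":0.75}]'
python3 -m crank '[{"linear":[0,0,2],"delta_rot":[0,0,0],"fingers":0.75},{"linear":[0,0,2.5],"delta_rot":[0,0,0],"fingers":0.75},{"linear":[0,0,2],"delta_rot":[0,0,0],"fingers":0.75},{"linear":[0,0,0],"delta_rot":[0,0,0],"fingers":0.75},{"linear":[0,0,0],"delta_rot":[0,0,0],"fingers":0.75}]'
python3 - <<'E'
from h import *
togo([536,1.5,66]); c=capture("wrist"); s=capture("scene"); t=capture("top")
cv2.imwrite("pics/w3.png",c["image"]); cv2.imwrite("pics/s3.png",cv2.resize(s["image"][225:335,230:410],None,fx=4,fy=4,interpolation=cv2.INTER_CUBIC))
print(bot.get_obs()["tool_pos"])
E
```

```text
time: 7.0
tool_pos: [471.1, 10.4, 47.5]
tcp_rot: [0.559, 1.571, 0.421]
contact_force: [-0.4, -0.3, 0.8]
grip_width: 67.3
time: 7.5
tool_pos: [472.1, 10.3, 191.5]
tcp_rot: [0.014, 1.565, -0.125]
contact_force: [0.4, 0.4, -0.9]
grip_width: 68.9
time: 8.0
tool_pos: [534.8, 1.5, 187.5]
tcp_rot: [3.037, 1.57, 2.898]
contact_force: [0.6, -0.8, 0.1]
grip_width: 68.8
t 8.0 tcp [534.8   1.5 187.5] jaw yaw 82.06 tilt [-1.     0.    -0.001] F [ 0.6 -0.8  0.1] w 68.8
togo tool cm [1.215e+01 1.000e-02 1.300e-01]
[534.48049392   1.64108283 187.5769551 ]
```

View pics/w3.png

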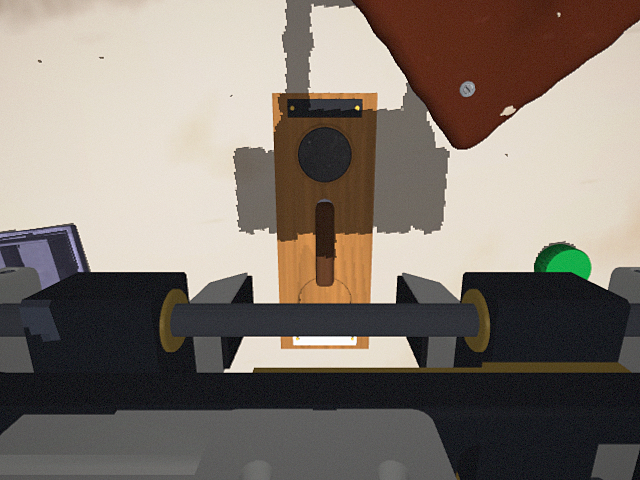

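View pics/s3.png

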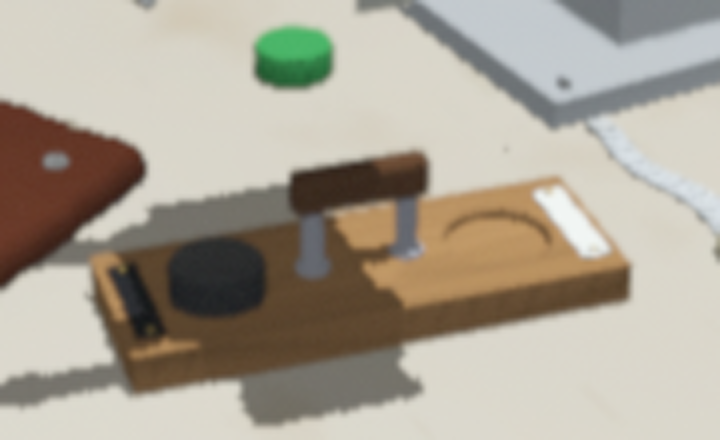

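The disc at wrist (325,155) lies flat in the black-labelled pocket, and the scene crop shows it flat and about 13 mm proud. The handle is centred between the jaws at about (325,240). I'll grip about 7 mm toward the disc end, near the combined centre of gravity.

```bash
python3 -m crank '[{"linear":[3.5,0,-0.7],"delta_rot":[0,0,0],"fingers":0.75},{"linear":[4,0,0],"delta_rot":[0,0,0],"fingers":0.75},{"linear":[3,0,0],"delta_rot":[0,0,0],"fingers":0.75},{"linear":[1.65,0,0],"delta_rot":[0,0,0],"fingers":0.75},{"linear":[0,0,0],"delta_rot":[0,0,0],"fingers":0.75}]'
python3 -m crank '[{"linear":[0,0,0],"delta_rot":[0,0,0],"fingers":0.4},{"linear":[0,0,0],"delta_rot":[0,0,0],"fingers":0.3},{"linear":[0,0,0],"delta_rot":[0,0,0],"fingers":0.2},{"linear":[0,0,0],"delta_rot":[0,0,0],"fingers":0.15},{"linear":[0,0,0],"delta_rot":[0,0,0],"fingers":0}]'
python3 -m crank '[{"linear":[0,0,0],"delta_rot":[0,0,0],"fingers":0},{"linear":[0,0,0],"delta_rot":[0,0,0],"fingers":0},{"linear":[0,0,0],"delta_rot":[0,0,0],"fingers":0},{"linear":[0,0,0],"delta_rot":[0,0,0],"fingers":0},{"linear":[0,0,0],"delta_rot":[0,0,0],"fingers":0}]'
python3 -c "
from h import *
togo([536,1.5,66])"
```

```text
time: 8.65
tool_pos: [526.3, 2.7, 64.0]
tcp_rot: [3.127, 1.566, 2.989]
contact_force: [-0.4, -0.1, 0.2]
grip_width: 68.5
time: 9.15
tool_pos: [528.7, 2.4, 66.5]
tcp_rot: [0.073, 1.57, -0.065]
contact_force: [0.7, -0.3, -0.1]
grip_width: 33.6
time: 9.65
tool_pos: [528.5, 2.4, 65.9]
tcp_rot: [1.34, 1.571, 1.202]
contact_force: [-0.2, -0.1, 1.3]
grip_width: 13.7
t 9.65 tcp [528.5   2.4  65.9] jaw yaw 82.06 tilt [-1.  0.  0.] F [-0.2 -0.1  1.3] w 13.7
togo tool cm [-0.01  0.01  0.76]
```

Gripped at 13.7 mm, against a 14 mm bar. Now a gentle 10 cm lift.

```bash
python3 -m crank '[{"linear":[-0.3,0,0],"delta_rot":[0,0,0],"fingers":0},{"linear":[-0.7,0,0],"delta_rot":[0,0,0],"fingers":0},{"linear":[-1,0,0],"delta_rot":[0,0,0],"fingers":0},{"linear":[-1.2,0,0],"delta_rot":[0,0,0],"fingers":0},{"linear":[-1.2,0,0],"delta_rot":[0,0,0],"fingers":0}]'
python3 -m crank '[{"linear":[-1.2,0,0],"delta_rot":[0,0,0],"fingers":0},{"linear":[-1.2,0,0],"delta_rot":[0,0,0],"fingers":0},{"linear":[-1.2,0,0],"delta_rot":[0,0,0],"fingers":0},{"linear":[-1,0,0],"delta_rot":[0,0,0],"fingers":0},{"linear":[-0.7,0,0],"delta_rot":[0,0,0],"fingers":0}]'
python3 -m crank '[{"linear":[-0.3,0,0],"delta_rot":[0,0,0],"fingers":0},{"linear":[0,0,0],"delta_rot":[0,0,0],"fingers":0},{"linear":[0,0,0],"delta_rot":[0,0,0],"fingers":0},{"linear":[0,0,0],"delta_rot":[0,0,0],"fingers":0},{"linear":[0,0,0],"delta_rot":[0,0,0],"fingers":0}]'
python3 -m crank '[{"linear":[0,0,0],"delta_rot":[0,0,0],"fingers":0},{"linear":[0,0,0],"delta_rot":[0,0,0],"fingers":0},{"linear":[0,0,0],"delta_rot":[0,0,0],"fingers":0},{"linear":[0,0,0],"delta_rot":[0,0,0],"fingers":0},{"linear":[0,0,0],"delta_rot":[0,0,0],"fingers":0}]'
python3 - <<'E'
from h import *
togo([528.5,2.4,166]); o=bot.get_obs(); print("dq",np.abs(o["dq"]).max(),"M",o["moment"])
w=capture("wrist"); s=capture("scene")
a=cv2.resize(s["image"][140:320,220:420],(560,504),interpolation=cv2.INTER_CUBIC); cv2.imwrite("pics/s4.png",a); cv2.imwrite("pics/w4.png",w["image"])
E
```

```text
time: 10.15
tool_pos: [528.6, 2.4, 111.2]
tcp_rot: [0.147, 1.57, 0.008]
contact_force: [0.1, 0.5, -3.3]
grip_width: 14.2
time: 10.65
tool_pos: [528.7, 2.3, 164.0]
tcp_rot: [0.08, 1.57, -0.059]
contact_force: [0.3, -0.7, -3.9]
grip_width: 13.7
time: 11.15
tool_pos: [528.3, 2.4, 165.5]
tcp_rot: [3.071, 1.57, 2.933]
contact_force: [0.3, -0.2, -3.2]
grip_width: 13.7
time: 11.65
tool_pos: [528.5, 2.4, 165.9]
tcp_rot: [0.539, 1.571, 0.401]
contact_force: [0.0, 0.1, -3.4]
grip_width: 13.7
t 11.65 tcp [528.5   2.4 165.9] jaw yaw 82.06 tilt [-1.  0.  0.] F [ 0.   0.1 -3.4] w 13.7
togo tool cm [-0.01  0.   -0.  ]
dq 0.0021333934549101897 M [0.04181857 0.03509671 0.01807405]
```

View pics/s4.png

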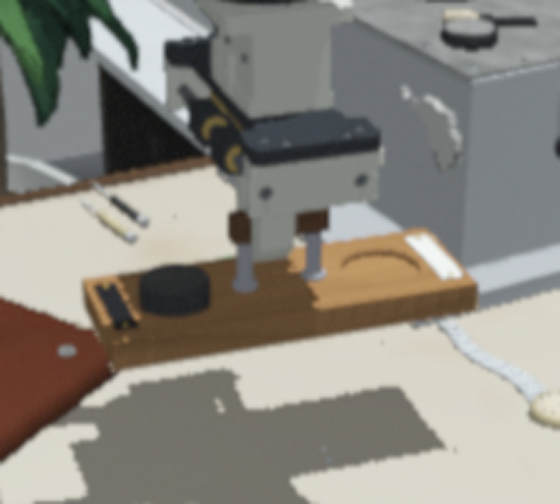

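View pics/w4.png

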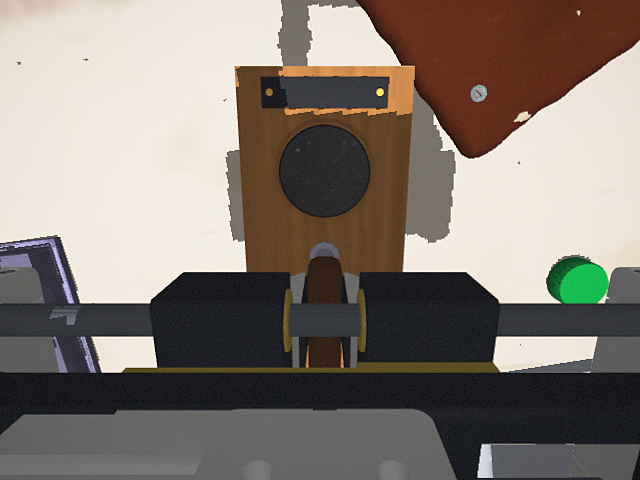

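The scene crop shows the carrier lifted with the disc still in the black-labelled pocket: labels at crop (118,306) and (434,257), disc at (175,290). The wrist view shows the disc seated concentrically at (325,170). One numeric check that it is level, then I hand in.

```bash
python3 - <<'E'
from h import *
s=capture("scene"); w=capture("wrist")
for n,k,px in(("black",1,(262.1,249.3)),("white",-1,(375,231.8))):
    p=np.array([535.5,1.4])+k*102*np.array([-.9905,.1382])
    print(n,px,[(z,proj(s,[*p,z]).round(1)) for z in (114,121,128)])
b=np.array([535.5,1.4])+102*np.array([-.9905,.1382]); print("wrist label",[(z,proj(w,[*b,z]).round(1)) for z in(114,121,128)],"seen (325,93)")
togo([528.5,2.4,166])
E
```

```text
black (262.1, 249.3) [(114, array([259.6, 251.5])), (121, array([259.4, 247.8])), (128, array([259.2, 244.1]))]
white (375, 231.8) [(114, array([372.8, 233.9])), (121, array([372.9, 230.4])), (128, array([373.1, 226.8]))]
wrist label [(114, array([322.8,  95.8])), (121, array([322.8,  93.6])), (128, array([322.7,  91.2]))] seen (325,93)
t 11.85 tcp [528.5   2.4 165.9] jaw yaw 82.06 tilt [-1.  0.  0.] F [ 0.7  0.2 -4.2] w 13.8
togo tool cm [-0.01  0.    0.  ]
```

Both ends fit a height of about 118 mm, within 1 mm of each other, so the carrier is level and still. I'm handing in.

```bash
python3 -c "
from h import *
print(workorder.close_job())"
```

```text
the job is handed in; nothing more can be done
None
```

The black disc is back in the black-labelled pocket and released. I then lifted the carrier by its handle and handed in at about 11.9 s while still holding it 10 cm up.

**Last checks**
- **Grip:** the opening was 13.7 mm on the 14 mm bar, and the TCP had risen 100 mm. Vertical force was about 3.4–4.2 N, roughly the weight of carrier plus disc. Joint speeds were about zero.
- **Level:** the scene view puts both label ends about 118 mm up, within about 1 mm of each other. Level at 100 mm they should be at about 120–121 mm; the wrist view gives 121 mm.
- **Disc:** it lies flat and centred in its pocket in both the scene and wrist views.
- **Other items:** I never touched the watch, screwdrivers, tweezers or green disc, but I did not re-measure where they lie.

**Disagreements**
- The top and wrist cameras differed by about 3 mm in x, the same for disc and pocket, so I placed by the relative offset.
- The first top-view estimate of the handle was about 7 mm off in y. I dropped it in favour of the labels and the wrist view.

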